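Clamp-check a printed bushing, then hold it up in the tongs

TASK

Check the printed bushing in its nest: swing the toggle clamp arm over centre so that its pad presses down on the bushing, then swing the arm back over centre so that it stays fully open. Then grip the spring tongs by their blades, close their jaws on the bushing, lift it upright out of the nest and finish while holding it still in the tongs, about a hand's breadth above the nest, with the clamp still open. The gripper must never touch the bushing itself, and the spool, jar, scraper and cat figure are to be left where they are.

Things in the scene. Friction and masses are not known exactly. Their poses are not given: they have to be found in the camera images.
- jig: Fixed check jig: aluminium plate 8 mm thick; grey square nest block 60 x 60 mm, top 14 mm above the table, round recess 40 mm across, 6 mm deep. Origin: under the nest centre, on the table. x points from the nest to the clamp post (36 x 36 mm, 82 mm high, centred at x = 75 mm), z up; the plate spans x -45 to 125, y -50 to 50 mm.
- nest (a point): Centre of the nest recess's floor, 8 mm above the table; axes as the jig's.
- clamp (a joint): Toggle clamp arm's angle, rad: 0 = arm level, pad pressing on the bushing (about 2 N by its weight); grows as the arm swings up and over to the jig's +x side (turning about the jig's +y), stop at 2.1; with nothing under the pad it sinks to -0.08. The heavy arm (0.3 kg, no spring) balances at about 1.4 rad and falls from there either way, damped, so it stays by itself at either end.
- clamp_hinge (a point): Centre of the clamp's hinge, at x = 75 mm, z = 72 mm in the jig's frame; hinge axis = jig's y.
- clamp_grip (a point): Grip point on the clamp's handle: round black bar 16 mm thick, level, parallel to the jig's y, from y = 7 to 53 mm beside the arm; this point on its axis at y = 34. With the arm at 0 it is at x -107, y 34, z +10 mm from the hinge and turns about it with the arm (pinched across, the bar can turn between the pads). The arm is a steel bar 14 mm wide at y = 0.
- clamp_pad (a point): Centre of the pressing face of the clamp's round black rubber pad, 16 mm across, under the arm, 75 mm from the hinge; with the arm at 0 it is over the nest centre.
- bushing: Loose black printed bushing, about 30 g: round flange 34 mm across and 6 mm thick at the foot, above it a plain round stem 22 mm in diameter up to 56 mm. Stands loose in the nest recess. Origin: centre of its underside; z up along the stem.
- tongs: Steel spring tongs, 90 g, lying on edge on the table, blades 24 mm high, closing level. Origin: on the table, midway between the blades at the grip; x points to the jaws, y to the left blade. Pivot at x = -95 mm, tail to -118, tips to 121; rubber grip panels x -25 to 27. At rest 56 mm wide outside at the origin, 68 at the tips. Lift them level, gripped at the origin.
- tongs_jaw (a point): Point midway between the jaws, at x = 100, z = 12 mm in the tongs' frame: where to have the stem. Jaw faces flat, x 75 to 121 mm, 24 mm high, 55 mm apart at rest; squeezed to 40 mm outside at the grip they are parallel and 22 mm apart. The spring needs about 4 N at the grip to start closing, 8 N at 40 mm; both blades move alike.
- tong_left: Left (+y) blade of the tongs; origin at the tongs' pivot.
- tong_right: Right (-y) blade of the tongs; origin at the tongs' pivot.
- spool: Bystander: filament spool lying flat, 140 mm across, 62 mm high; origin under its centre.
- jar: Bystander: small jar, 60 mm across, 75 mm high; origin under its centre.
- scraper: Bystander: scraper with a blue handle, 200 mm long, lying along its x; origin under its middle.
- cat: Bystander: small grey printed cat figure, 85 mm high, foot 30 x 50 mm; origin under its centre.

How it is judged (in metres and radians):
On the way, in this order (a step that is already met when the one before it is completed fails the run):
1. the clamp arm is over centre and its pad presses on the bushing standing in the nest (value of joint clamp between -0.05 and 0.08 rad and contact force between jig and bushing above 3 N and horizontal distance between bushing and nest below 0.006 m and z of bushing in the frame of nest below 0.004 m and angle between bushing's own z axis and vertical below 0.1 rad), for 0.3 s.
2. the clamp arm is swung back, fully open, the bushing still in the nest (value of joint clamp above 1.75 rad and horizontal distance between bushing and nest below 0.006 m and z of bushing in the frame of nest below 0.004 m and angle between bushing's own z axis and vertical below 0.1 rad), for 0.2 s.
At the end, for the whole second after the job is handed in: Bushing held between both jaws (0.3 N each), foot over 50 mm above the nest floor, upright within 0.35 rad, still; it and the tongs clear of jig and clamp; tongs gripped by both blades (1 N each), over 40 mm up; clamp open (over 1.75 rad); bystanders within 30 mm of their starts (z of bushing in the frame of nest above 0.05 m and angle between bushing's own z axis and vertical below 0.35 rad and linear speed of bushing below 0.03 m/s and contact force between each of tong_left, tong_right and bushing above 0.3 N and contact force between the fingers and tong_left above 1 N and contact force between the fingers and tong_right above 1 N and distance between tongs_jaw and bushing below 0.075 m and contact force between jig and bushing below 0.1 N and contact force between jig and tongs below 0.1 N and height (world z) of tongs above 0.04 m and value of joint clamp above 1.75 rad and distance of each of spool, jar, scraper, cat from where it was at the start of the episode below 0.03 m); the arm keeps its last pose, push and grip.
It fails at once if the gripper or arm touches the bushing (contact force between any of the fingers, the arm and bushing above 0.3 N).
It fails at once if a bystander is moved more than 30 mm (distance of any of spool, jar, scraper, cat from where it was at the start of the episode above 0.03 m).
It also fails if it takes over 72 s, if anything falls off the work surface, if the arm or the gripper's body presses on something with over 40 N, if the wrist force passes 120 N, or if a joint passes its speed limit or range.

ROBOT

A 6-joint arm with a two-finger parallel gripper is mounted at the origin on the work surface. World frame = base frame: x ahead of the robot, y to its left, z up, the work surface at z = 0. Lengths are in m, angles in degrees, forces in N, time in s.
With the tool pointing down it reaches from about 0.35 to 0.85 m from the base axis. Payload 8.1 kg.
Tool frame: the origin (TCP) lies midway between the tips of the shut fingers; the grasp point (between the pads) lies 19 mm behind it; z points along the fingers, x is the direction in which the jaws open and shut, and the axes are right-handed (so a half turn about z gives the same grasp; the last joint's range is limited). The gripper opens to 93 mm and grips with 3 to 60 N. Pads are 15 mm wide; open, the fingers measure 128 mm over their backs; the gripper's body (75 mm by 188 mm) begins 65 mm behind the grasp point.
Start: joints at [64.378, 7.471, 85.268, -0, 87.261, -4.893], TCP at [0.212, 0.561, 0.219] pointing down, gripper open.
Joint ranges: [-169.43, 169.43], [-51.17, 129.36], [1.28, 143.12], [-76.62, 256.62], [0, 156.53], [-152.29, 152.29]. Speed limits (degrees/s): [136.94, 136.94, 159.86, 180, 180, 180].

INTERFACE

Orientations are given as a 3x3 rotation matrix whose columns are the frame's x, y, z axes.
In Python, from workcell import monitor, cams, ticket gives the robot as it stands.
- The arm moves only by the tool carry_out, never from a script. Its argument "motion" is a list of rows, each a list of 5 numbers: the gripper's target within -1 to 1 (fully open at 1, half-way at 0, shut at -1), then the shift along the tool's x, y, z in mm, then the turn about the tool's z in degrees. In form: [[fingers, tx, ty, tz, yaw], ...]. A call has 1 to 10 rows; each row is the pose to reach, as a shift and turn from the pose commanded when the call began, along the tool's axes at that moment; what a row does not reach only later rows make up. A row lasts 1/8 s, in which the tool goes at most 62.5 mm and 10.7 degrees, less where a joint would pass 70% of its speed; a pose out of reach is approached as far as the arm can. A call with a gripper value outside its range is refused whole. The fingers move at their own pace and stop on an object; "grip_force" is the grip in N (left out, the last holds). Time passes only in rows, so rows that repeat a pose let the fingers close. It gives the time, the measured TCP pose, the force and the opening at its end, in the units of the state.
- monitor.get_state(): the state, without advancing time (a new reading comes with each control period).
- cams.grab_frame(name): name is "side" or "top"; returns a dict with "color" (384x512x3 uint8, red, green, blue), "vertical_fov" (degrees; the focal length in pixels is half the picture's height over the tangent of half this angle, whatever the lens; pixels are square), "cx", "cy" (the principal point, pixels), "R" (3x3) and "t" (3): a world point X has camera coordinates R X + t. Camera axes: x right, y down, z forward; pixel columns grow to the right and rows downward; lengths in m; the calibration is good to about 2 mm. A picture is of the moment at which its call begins. There is no depth.
- ticket.sign_off(): hands the job in, once; it reports no verdict.
The state is a dict: "t": time; "joints": joint angles; "qvel": joint speeds; "joint_torque": joint torques, N m; "position": TCP position; "ee_rot": TCP orientation; "ft_force": force on the tool from outside, world axes, zero at the start; "moment": the same for the moment, N m; "opening": opening from 0.0 (shut) to 1.0 (fully open).
Only numpy, scipy, OpenCV 4.12 (cv2) and the standard library are available. Lean on these libraries where they do the work, as an engineer would, in place of code of your own. Each camera call takes 0.05 s, during which the arm holds its last target. There are 200 camera calls.

## Working session

There is one attempt and no reset: what is moved stays moved. The work goes in short steps, Python scripts to look and compute and a tool call to move; the robot and the scene stay as the last step left them, time stands still between calls to the robot, and variables do not carry over. Pictures are saved under pics/ and viewed, about 8 in all and at most 12, crops included, and the job is handed in when it is done.

Besides the shell and the picture viewer there is one more tool, called by a JSON object that holds its "fn" and its "kwargs". carry_out: Moves the arm, as the interface text tells. Its arguments: {"type":"object","properties":{"motion":{"type":"array","items":{"type":"array","items":{"type":"number"}}},"grip_force":{"type":"number"}},"required":["motion"]}

```bash
mkdir -p pics
cat > h.py <<'E'
import numpy as np, cv2, sys
from workcell import monitor, cams, ticket
def grab(n,fn=None):
    f=cams.grab_frame(n)
    if fn: cv2.imwrite('pics/'+fn,f['color'][:,:,::-1])
    return f
def cam(f):
    fl=192/np.tan(np.radians(f['vertical_fov'])/2)
    return fl,np.array(f['R']),np.array(f['t'])
def ray(f,u,v,z):
    fl,R,t=cam(f); d=R.T@np.array([(u-f['cx'])/fl,(v-f['cy'])/fl,1]); o=-R.T@t
    return o+d*(z-o[2])/d[2]
def proj(f,X):
    fl,R,t=cam(f); c=R@np.array(X)+t
    return np.array([fl*c[0]/c[2]+f['cx'],fl*c[1]/c[2]+f['cy']])
E
python3 - <<'E'
from h import *
import pickle
a=grab('side');b=grab('top')
pickle.dump((a,b),open('f0.pkl','wb'))
for f,n in((a,'side0'),(b,'top0')):
    cv2.imwrite(f'pics/{n}.png',cv2.resize(f['color'][:,:,::-1],(800,600),interpolation=cv2.INTER_CUBIC))
    print(n,f['vertical_fov'],f['cx'],f['cy'],-np.array(f['R']).T@f['t'],np.round(f['R'],3).tolist())
s=monitor.get_state();print(s['t'],s['position'],s['ee_rot'],s['opening'])
E
```

```text
side0 56.37267042029369 253.72925828838993 193.74947055581097 [ 0.1446759  -0.57625626  0.75912765] [[0.776, -0.63, 0.021], [-0.416, -0.537, -0.734], [0.473, 0.561, -0.679]]
top0 57.40477606267892 259.6905890113216 197.28687833608387 [ 0.44546983 -0.01248691  1.00185218] [[-0.001, -1.0, -0.014], [-0.985, 0.003, -0.174], [0.174, 0.014, -0.985]]
0.1 [0.21213774 0.56071378 0.21772208] [[ 3.53937185e-01  9.35268935e-01 -6.98649690e-04]
 [ 9.35267803e-01 -3.53937848e-01 -1.46137047e-03]
 [-1.61405298e-03 -1.36191210e-04 -9.99998688e-01]] 1.0002412025887044
```

View pics/top0.png

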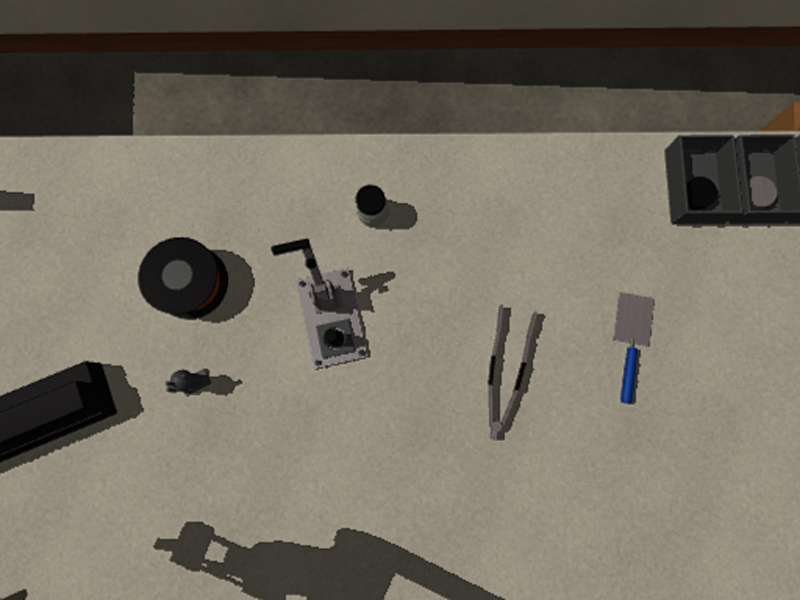

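View pics/side0.png

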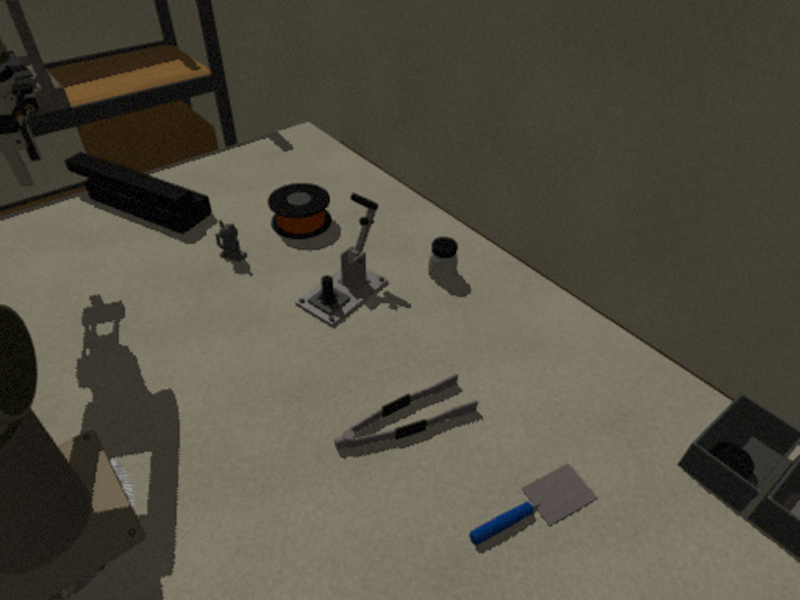

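The top view shows the jig at about (335,320), clamp open with handle at (290,246), and the tongs at about (510,375) with jaws up. The side view agrees. Next, enlarged crops for the exact pixels.

Run:
```python
import pickle,cv2,numpy as np
a,b=pickle.load(open('f0.pkl','rb'))
j=cv2.resize(b['color'][145:245,165:260,::-1],None,fx=6,fy=6,interpolation=cv2.INTER_CUBIC)
cv2.imwrite('pics/c1.png',np.clip(j*1.6,0,255))
# tongs top
j=cv2.resize(b['color'][185:285,300:360,::-1],None,fx=6,fy=6,interpolation=cv2.INTER_CUBIC)
j2=cv2.resize(a['color'][115:215,180:250,::-1],None,fx=6,fy=6,interpolation=cv2.INTER_CUBIC)
cv2.imwrite('pics/c2.png',np.clip(np.hstack([j,j2])*1.6,0,255))
```

```text
[ WARN:0@0.063] global loadsave.cpp:1063 imwrite_ Unsupported depth image for selected encoder is fallbacked to CV_8U.
```

View pics/c1.png

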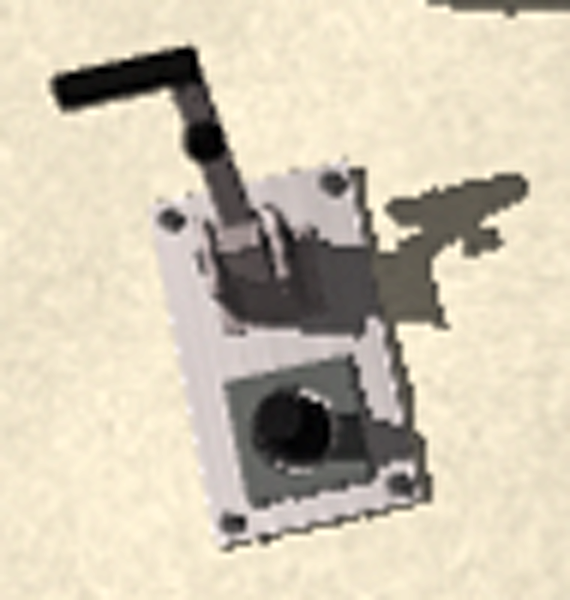

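View pics/c2.png

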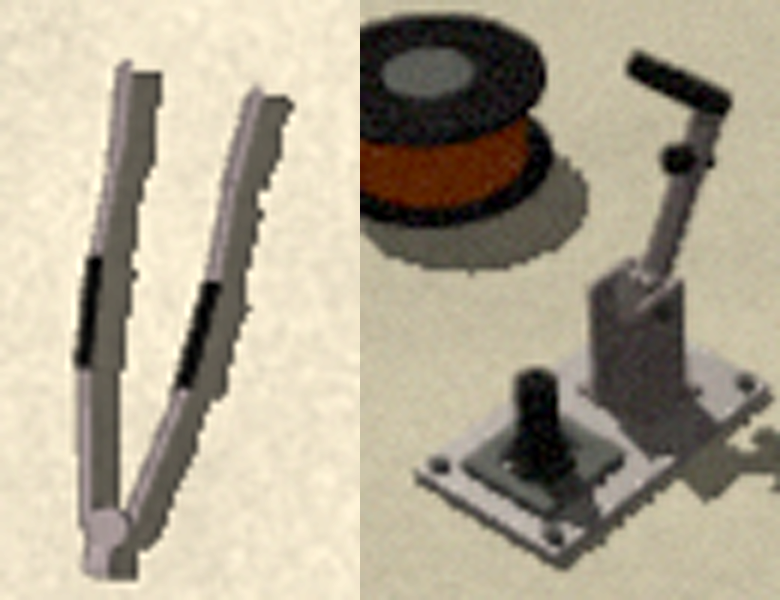

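The crops show the plate corners, the nest block corners, both blade tips, the grip panels and the pivot clearly. I'll fit the jig and tongs poses from these.

```bash
cat > fit.py <<'E'
from h import *
import pickle
from scipy.optimize import least_squares
a,b=pickle.load(open('f0.pkl','rb'))
def T(p,X): 
    c,s=np.cos(p[2]),np.sin(p[2]); return [p[0]+c*X[0]-s*X[1],p[1]+s*X[0]+c*X[1],X[2]]
def fit(obs,p0):
    g=lambda p:np.concatenate([proj(f,T(p,np.array(X)/1000))-uv for f,X,uv in obs])
    r=least_squares(g,p0,loss='soft_l1'); print(np.round(r.x,4),np.degrees(r.x[2]),np.round(g(r.x).reshape(-1,2),1).tolist()); return r.x
px=lambda u,v,ox,oy:np.array([(u+.5)/6-.5+ox,(v+.5)/6-.5+oy])
t=lambda u,v:px(u,v,165,145); s=lambda u,v:px(u-360,v,180,115); g=lambda u,v:px(u,v,300,185)
if __name__=='__main__':
    J=fit([(b,(125,50,8),t(153,203)),(b,(125,-50,8),t(358,163)),(b,(-45,50,8),t(220,546)),(b,(-45,-50,8),t(425,494)),
     (b,(30,30,14),t(225,380)),(b,(30,-30,14),t(352,352)),(b,(-30,30,14),t(255,506)),
     (a,(-45,50,8),s(415,472)),(a,(-45,-50,8),s(563,558)),(a,(125,-50,8),s(772,385))],[.5,.1,.2])
    print('stem top',proj(b,T(J,(0,0,.064)))-t(285,408), proj(a,T(J,(0,0,.064)))-s(537,380))
    G=fit([(b,(121,33.,24),t0) for t0 in [g(123,62)]]+[(b,(121,-33.,24),g(255,88)),(b,(1,27,24),g(88,311)),(b,(1,-27,24),g(199,336)),(b,(-118,0,20),g(97,578)),(b,(-95,0,24),g(105,527))],[.45,-.2,0])
    np.save('jg.npy',[J,G])
    for nm,(u,v),z in(('spool',(180,278),.062),('jar',(370,197),.075),('cat',(187,380),.05),('scr',(630,350),.01)): print(nm,ray(b,u*.64,v*.64,z))
    for ang in(2.1,1.4,0):
        c,si=np.cos(ang),np.sin(ang); r=np.array([-.107*c+.010*si,.107*si+.010*c]); X=(.075+r[0],.034,.072+r[1]); print(ang,X,T(J,X))
    print('bar proj',proj(b,T(J,(.138,.034,.159))),t(125,78))
E
python3 fit.py
```

```text
[0.5666 0.1286 0.225 ] 12.892656441361138 [[-0.3, 0.0], [-0.9, -0.9], [-0.0, -0.1], [0.3, 0.6], [0.5, 0.2], [-0.1, 0.1], [-0.4, -0.3], [0.2, 0.2], [-0.4, 0.5], [0.7, 0.4]]
stem top [0.29224928 1.06382455] [0.77222104 1.05110443]
[ 0.5011 -0.175  -0.2125] -12.176683633951308 [[-0.4, -0.7], [0.6, -0.2], [-0.3, -0.1], [0.4, -0.2], [-0.3, 0.5], [0.1, 0.6]]
spool [0.66709629 0.40041068 0.062     ]
jar [0.81080305 0.06428304 0.075     ]
cat [0.48842306 0.38054226 0.05      ]
scr [ 0.54277091 -0.40280336  0.01      ]
2.1 (np.float64(0.1376506268586735), 0.034, np.float64(0.1593149411854309)) [np.float64(0.693202451763865), np.float64(0.19242200858755626), np.float64(0.1593149411854309)]
1.4 (np.float64(0.06666801300955881), 0.034, np.float64(0.17914279253776766)) [np.float64(0.6240093238070666), np.float64(0.17658400011405603), np.float64(0.17914279253776766)]
0 (np.float64(-0.032), 0.034, np.float64(0.08199999999999999)) [np.float64(0.5278287511399953), np.float64(0.1545686819767075), np.float64(0.08199999999999999)]
bar proj [182.3848063  158.39726243] [185.41666667 157.58333333]
```

{"fn": "carry_out", "kwargs": {"motion": [[1,0,0,-20,0],[1,-10,35,-40,4],[1,-28,93,-40,10],[1,-45,150,-40,16],[1,-62,205,-40,22],[1,-79,262,-40,28],[1,-96,318,-40,33],[1,-112,374,-40,38],[1,-129,430,-40,43],[1,-145,484,-40,48]], "grip_force": 15}}

```text
t: 1.35
position: [0.6155, 0.2529, 0.2604]
ee_rot: [[0.933, 0.36, 0.002], [0.36, -0.933, 0.001], [0.002, -0.0, -1.0]]
ft_force: [0.6, 0.3, 0.1]
opening: 1.002
```

{"fn": "carry_out", "kwargs": {"motion": [[1,0,0,0,0]]}}

```text
t: 1.48
position: [0.6165, 0.2508, 0.2592]
ee_rot: [[0.934, 0.357, 0.001], [0.357, -0.934, -0.001], [0.0, 0.001, -1.0]]
ft_force: [-0.6, 0.4, -0.4]
opening: 1.001
```

```bash
cat > go.py <<'E'
# usage: go.py X Y Z yaw_of_tool_x -> shift in the tool's axes
from h import *
s=monitor.get_state(); R=np.array(s['ee_rot']); p=np.array(s['position'])
x,y,z,w=map(float,sys.argv[1:5]); d=(R.T@(np.array([x,y,z])-p))*1000
yaw=np.degrees(np.arctan2(R[1,0],R[0,0]))
print('t',round(s['t'],2),'p',p.round(4),'yaw',yaw.round(2),'shift',d.round(1),'turn',round((yaw-w+180)%360-180,1),'F',np.round(s['ft_force'],1),'open',round(s['opening'],3),'q',np.round(s['joints'],0))
E
python3 go.py 0.693 0.192 0.22 12.9
```

```text
t 1.48 p [0.6165 0.2508 0.2592] yaw 20.94 shift [50.5 82.3 39.3] turn 8.0 F [-0.6  0.4 -0.4] open 1.001 q [18. 17. 70. -0. 93. -3.]
```

{"fn": "carry_out", "kwargs": {"motion": [[1,25,41,0,4],[1,50,82,0,8],[1,50,82,20,8],[1,50,82,39,8],[1,50,82,39,8]]}}

```text
t: 2.1
position: [0.6876, 0.1971, 0.2168]
ee_rot: [[0.973, 0.232, -0.005], [0.232, -0.973, -0.001], [-0.005, -0.001, -1.0]]
ft_force: [-0.9, 0.3, -1.8]
opening: 0.996
```

```bash
python3 go.py 0.693 0.192 0.14 12.9
python3 - <<'E'
from h import *
b=grab('top');a=grab('side')
j=cv2.resize(b['color'][110:230,130:260,::-1],None,fx=5,fy=5,interpolation=cv2.INTER_CUBIC)[:600,:400]
j2=cv2.resize(a['color'][80:200,180:260,::-1],None,fx=5,fy=5,interpolation=cv2.INTER_CUBIC)
cv2.imwrite('pics/d1.png',np.clip(np.hstack([j,j2])*1.6,0,255).astype(np.uint8))
E
```

```text
t 2.1 p [0.6876 0.1971 0.2168] yaw 13.4 shift [ 4.4  6.3 76.8] turn 0.5 F [-0.9  0.3 -1.8] open 0.996 q [12. 26. 63.  0. 91. -2.]
```

View pics/d1.png

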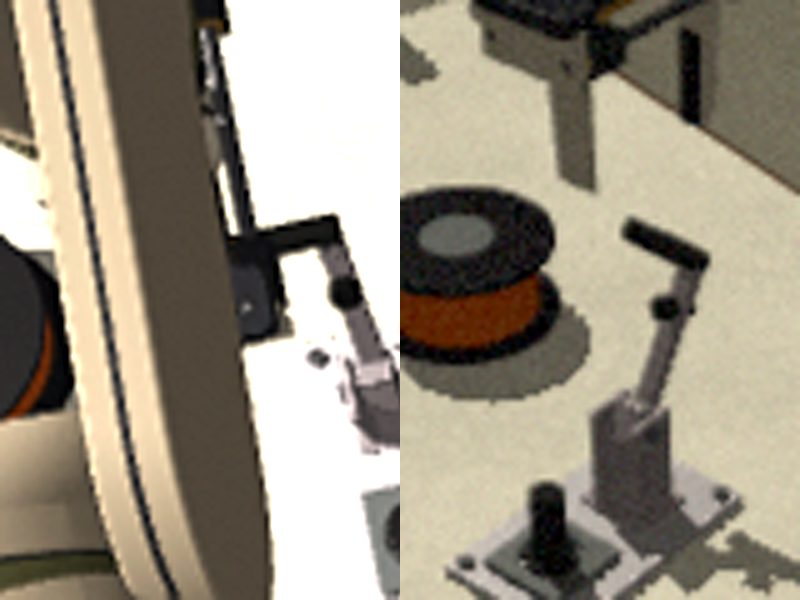

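The hand is straddling the bar above it: fingers at (575,185) and (690,120), bar from (632,228) to (708,262). I'll descend and pinch.

{"fn": "carry_out", "kwargs": {"motion": [[1,4,6,25,0.5],[1,4,6,50,0.5],[1,4,6,77,0.5],[1,4,6,77,0.5],[-0.3,4,6,77,0.5],[-0.3,4,6,77,0.5],[-0.5,4,6,77,0.5],[-0.6,4,6,77,0.5]], "grip_force": 12}}

```text
t: 3.2
position: [0.6956, 0.1911, 0.1433]
ee_rot: [[0.975, 0.221, 0.001], [0.221, -0.975, 0.0], [0.001, 0.0, -1.0]]
ft_force: [-0.9, -0.1, 0.1]
opening: 0.623
```

{"fn": "carry_out", "kwargs": {"motion": [[-0.8,0,0,0,0],[-0.8,0,0,0,0],[-0.8,0,0,0,0]]}}

```text
t: 3.58
position: [0.6953, 0.191, 0.1425]
ee_rot: [[0.975, 0.221, -0.0], [0.221, -0.975, -0.0], [-0.0, 0.0, -1.0]]
ft_force: [0.4, -0.8, 0.2]
opening: 0.3
```

```bash
python3 go.py 0.693 0.192 0.14 12.9
python3 - <<'E'
from h import *
a=grab('side')
cv2.imwrite('pics/d2.png',np.clip(cv2.resize(a['color'][80:200,170:270,::-1],None,fx=5,fy=5,interpolation=cv2.INTER_CUBIC)*1.6,0,255).astype(np.uint8))
E
```

```text
t 3.58 p [0.6953 0.191  0.1425] yaw 12.77 shift [-2.  -1.5  2.5] turn -0.1 F [ 0.4 -0.8  0.2] open 0.3 q [11. 28. 68. -0. 84. -1.]
```

View pics/d2.png

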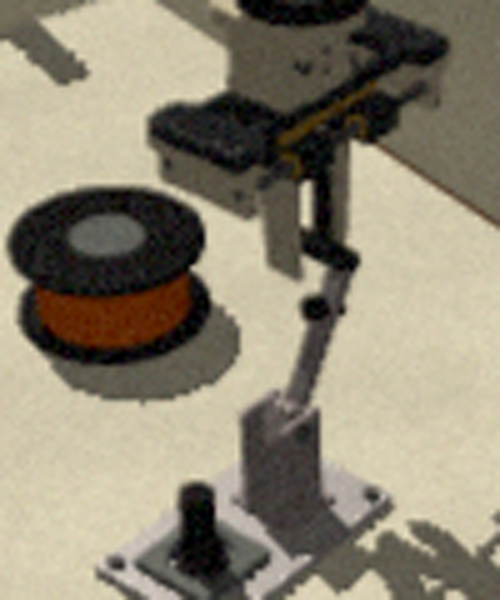

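The bar at (330,250) lies between the fingers, and they are still closing.

{"fn": "carry_out", "kwargs": {"motion": [[-1,0,0,0,0],[-1,0,0,0,0],[-1,0,0,0,0],[-1,0,0,0,0],[-1,0,0,0,0]]}}

```text
t: 4.25
position: [0.6942, 0.1908, 0.1425]
ee_rot: [[0.975, 0.221, -0.002], [0.221, -0.975, -0.001], [-0.002, 0.0, -1.0]]
ft_force: [-5.5, -0.6, 2.0]
opening: 0.166
```

```bash
python3 go.py 0.693 0.192 0.14 12.9
python3 - <<'E'
import numpy as np
# arc shifts from 2.1 in tool axes: tx=jig dx, tz=-dz
f=lambda a:np.array([-.107*np.cos(a)+.010*np.sin(a),.107*np.sin(a)+.010*np.cos(a)])*1000
r0=f(2.1)
for a in np.arange(2.1,-.06,-.1): d=f(a)-r0; print(round(a,2),round(d[0],1),0,round(-d[1],1))
E
```

```text
t 4.25 p [0.6942 0.1908 0.1425] yaw 12.78 shift [-0.9 -1.4  2.5] turn -0.1 F [-5.5 -0.6  2. ] open 0.166 q [11. 28. 68. -0. 84. -1.]
2.1 0.0 0 -0.0
2.0 -9.0 0 -5.8
1.9 -18.6 0 -10.7
1.8 -28.6 0 -14.6
1.7 -38.9 0 -17.5
1.6 -49.5 0 -19.3
1.5 -60.2 0 -20.1
1.4 -71.0 0 -19.8
1.3 -81.6 0 -18.5
1.2 -92.1 0 -16.0
1.1 -102.3 0 -12.6
1.0 -112.0 0 -8.1
0.9 -121.3 0 -2.7
0.8 -130.0 0 3.6
0.7 -138.0 0 10.7
0.6 -145.3 0 18.6
0.5 -151.8 0 27.2
0.4 -157.3 0 36.4
0.3 -161.9 0 46.1
0.2 -165.5 0 56.3
0.1 -168.1 0 66.7
-0.0 -169.7 0 77.3
```

{"fn": "carry_out", "kwargs": {"motion": [[-1,-10.5,0,-6,0],[-1,-20,0,-11,0],[-1,-30,0,-15,0],[-1,-40,0,-17.5,0],[-1,-51,0,-19.5,0],[-1,-62,0,-20,0],[-1,-72,0,-20,0],[-1,-83,0,-18.5,0],[-1,-93.5,0,-16,0],[-1,-104,0,-12.5,0]]}}

```text
t: 5.5
position: [0.5929, 0.168, 0.1546]
ee_rot: [[0.975, 0.221, -0.001], [0.221, -0.975, 0.0], [-0.001, -0.0, -1.0]]
ft_force: [1.2, 1.7, 0.8]
opening: 0.168
```

{"fn": "carry_out", "kwargs": {"motion": [[-1,0,0,0,0]]}}

```text
t: 5.62
position: [0.5923, 0.1679, 0.1544]
ee_rot: [[0.975, 0.221, -0.003], [0.221, -0.975, -0.0], [-0.003, -0.0, -1.0]]
ft_force: [-1.0, 1.4, 1.4]
opening: 0.168
```

```bash
python3 go.py 0.693 0.192 0.14 12.9
python3 - <<'E'
from h import *
a=grab('side')
cv2.imwrite('pics/d3.png',np.clip(cv2.resize(a['color'][80:200,170:270,::-1],None,fx=5,fy=5,interpolation=cv2.INTER_CUBIC)*1.6,0,255).astype(np.uint8))
E
```

```text
t 5.62 p [0.5923 0.1679 0.1544] yaw 12.78 shift [103.6  -1.3  14.1] turn -0.1 F [-1.   1.4  1.4] open 0.168 q [11. 12. 87.  0. 81. -2.]
```

View pics/d3.png

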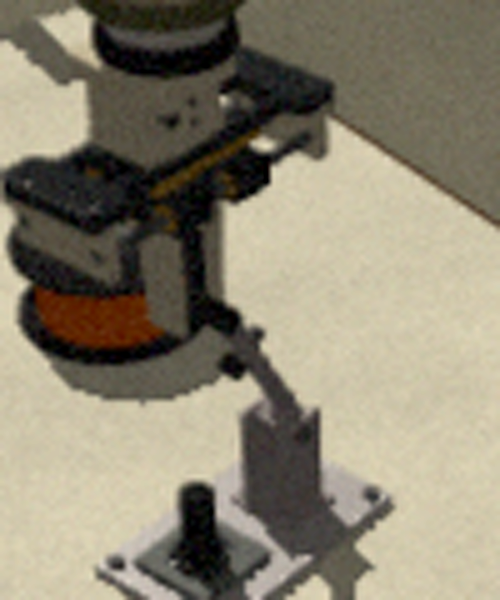

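The arm is over centre at about 1.1 rad, with the bar still pinched at (225,315). Continuing down.

{"fn": "carry_out", "kwargs": {"motion": [[-1,-10,0,4.5,0],[-1,-19,0,10,0],[-1,-28,0,16,0],[-1,-36,0,23,0],[-1,-43,0,31,0],[-1,-49.5,0,40,0],[-1,-55,0,49,0],[-1,-60,0,59,0],[-1,-63,0,69,0],[-1,-65,0,76,0]]}}

```text
t: 6.92
position: [0.5303, 0.1536, 0.0783]
ee_rot: [[0.975, 0.221, -0.0], [0.221, -0.975, -0.0], [-0.0, 0.0, -1.0]]
ft_force: [2.2, 1.2, -0.0]
opening: 0.168
```

{"fn": "carry_out", "kwargs": {"motion": [[-1,-1,0,5,0],[-1,-1,0,10,0],[-1,-1,0,14,0],[-1,-1,0,14,0]]}}

```text
t: 7.42
position: [0.5288, 0.1532, 0.0655]
ee_rot: [[0.975, 0.221, -0.002], [0.221, -0.975, -0.001], [-0.002, 0.0, -1.0]]
ft_force: [-7.0, -1.4, 7.6]
opening: 0.166
```

```bash
python3 go.py 0.5278 0.1546 0.063 12.9
```

```text
t 7.42 p [0.5288 0.1532 0.0655] yaw 12.77 shift [-0.7 -1.6  2.5] turn -0.1 F [-7.  -1.4  7.6] open 0.166 q [ 11.   7. 102.  -0.  71.  -2.]
```

{"fn": "carry_out", "kwargs": {"motion": [[-1,-0.5,0,0,0],[-1,-0.5,0,0,0],[-1,-0.5,0,0,0],[-1,-0.5,0,0,0],[-1,-0.5,0,0,0],[-1,-0.5,0,0,0]]}}

```text
t: 8.18
position: [0.5288, 0.1532, 0.0655]
ee_rot: [[0.975, 0.221, -0.001], [0.221, -0.975, -0.0], [-0.001, 0.0, -1.0]]
ft_force: [-3.6, -0.2, 5.7]
opening: 0.17
```

```bash
python3 go.py 0.5278 0.1546 0.063 12.9;  python3 - <<'E'
from h import *
a=grab('side')
cv2.imwrite('pics/d4.png',np.clip(cv2.resize(a['color'][80:200,170:270,::-1],None,fx=5,fy=5,interpolation=cv2.INTER_CUBIC)*1.6,0,255).astype(np.uint8))
E
```

```text
t 8.18 p [0.5288 0.1532 0.0655] yaw 12.78 shift [-0.7 -1.6  2.5] turn -0.1 F [-3.6 -0.2  5.7] open 0.17 q [ 11.   7. 102.  -0.  71.  -2.]
```

View pics/d4.png

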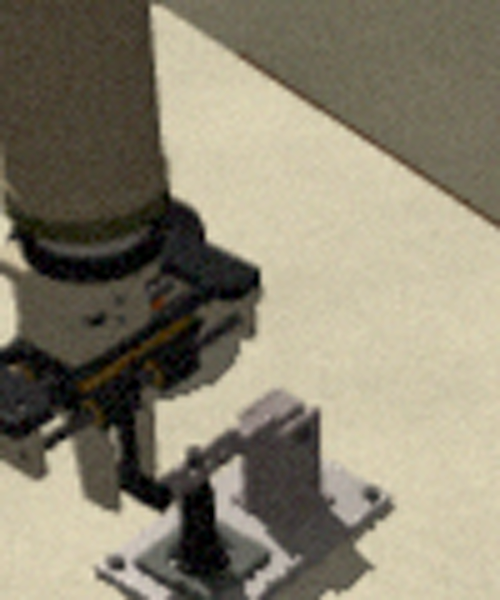

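The pad sits on the upright bushing at (195,470), with the arm level and a push of about 6 N. Now swinging it back.

{"fn": "carry_out", "kwargs": {"motion": [[-1,0.5,0,-5,0],[-1,1.5,0,-10.5,0],[-1,4,0,-21,0],[-1,8,0,-31,0],[-1,12.5,0,-41,0],[-1,18,0,-50,0],[-1,24.5,0,-58.5,0],[-1,31.5,0,-66.5,0],[-1,39.5,0,-73.5,0],[-1,48.5,0,-80,0]]}}

```text
t: 9.48
position: [0.5757, 0.164, 0.1476]
ee_rot: [[0.975, 0.221, -0.001], [0.221, -0.975, -0.0], [-0.002, 0.0, -1.0]]
ft_force: [-7.8, -1.7, 6.4]
opening: 0.165
```

{"fn": "carry_out", "kwargs": {"motion": [[-1,9,0,-5.5,0],[-1,19,0,-10,0],[-1,29,0,-13,0],[-1,40,0,-15.5,0],[-1,50,0,-17,0],[-1,61,0,-17.5,0],[-1,72,0,-16.5,0],[-1,82,0,-14.5,0],[-1,92.5,0,-12,0],[-1,102.5,0,-8,0]]}}

```text
t: 10.72
position: [0.677, 0.1868, 0.1528]
ee_rot: [[0.975, 0.221, -0.0], [0.221, -0.975, -0.0], [-0.0, 0.0, -1.0]]
ft_force: [-0.5, -1.7, 0.8]
opening: 0.166
```

{"fn": "carry_out", "kwargs": {"motion": [[-1,9.5,0,5,0],[-1,18.5,0,10.5,0],[-1,18.5,0,10.5,0]]}}

```text
t: 11.1
position: [0.6942, 0.1908, 0.1415]
ee_rot: [[0.975, 0.221, -0.002], [0.221, -0.975, -0.0], [-0.002, -0.0, -1.0]]
ft_force: [-1.9, -2.1, -1.6]
opening: 0.169
```

```bash
python3 go.py 0.693 0.191 0.1425 12.9
```

```text
t 11.1 p [0.6942 0.1908 0.1415] yaw 12.77 shift [-1.1 -0.4 -1. ] turn -0.1 F [-1.9 -2.1 -1.6] open 0.169 q [11. 28. 68. -0. 84. -1.]
```

{"fn": "carry_out", "kwargs": {"motion": [[0,0,0,0,0],[0.2,0,0,0,0],[0.4,0,0,0,0],[0.4,0,0,0,0],[0.6,0,0,-20,0],[0.6,0,0,-45,0],[0.6,0,0,-80,0],[0.6,-40,45,-95,10],[0.6,-75,88,-95,20],[0.6,-110,130,-95,30]]}}

```text
t: 12.35
position: [0.6155, 0.0384, 0.24]
ee_rot: [[0.954, -0.301, 0.003], [-0.301, -0.954, -0.0], [0.003, -0.001, -1.0]]
ft_force: [0.1, 0.0, 0.4]
opening: 0.796
```

{"fn": "carry_out", "kwargs": {"motion": [[0.6,-35,40,0,10],[0.6,-70,80,0,20],[0.6,-105,120,0,30],[0.6,-130,150,0,40],[0.6,-145,170,0,50],[0.6,-155,180,0,60],[0.6,-158,184,0,70],[0.6,-158,184,0,80],[0.6,-158,184,0,85],[0.6,-158,184,0,85]]}}

```text
t: 13.6
position: [0.4108, -0.0894, 0.2393]
ee_rot: [[-0.211, -0.977, 0.002], [-0.977, 0.211, -0.001], [0.0, -0.002, -1.0]]
ft_force: [0.4, 0.0, 0.0]
opening: 0.799
```

```bash
python3 go.py 0.501 -0.175 0.10 -102.2;  python3 - <<'E'
from h import *
a=grab('side');b=grab('top')
l=cv2.resize(a['color'][110:290,180:320,::-1],None,fx=3.3,fy=3.3,interpolation=cv2.INTER_CUBIC)[:590]
r=cv2.resize(b['color'][150:290,170:260,::-1],None,fx=3.3,fy=3.3,interpolation=cv2.INTER_CUBIC)
r=np.vstack([r,np.zeros((590-r.shape[0],r.shape[1],3),np.uint8)])
cv2.imwrite('pics/d5.png',np.clip(np.hstack([l,r])*1.6,0,255).astype(np.uint8))
E
```

```text
t 13.6 p [ 0.4108 -0.0894  0.2393] yaw -102.2 shift [  64.6 -105.9  139.5] turn 0.0 F [0.4 0.  0. ] open 0.799 q [-19. -22. 110.   0.  92.  83.]
```

View pics/d5.png

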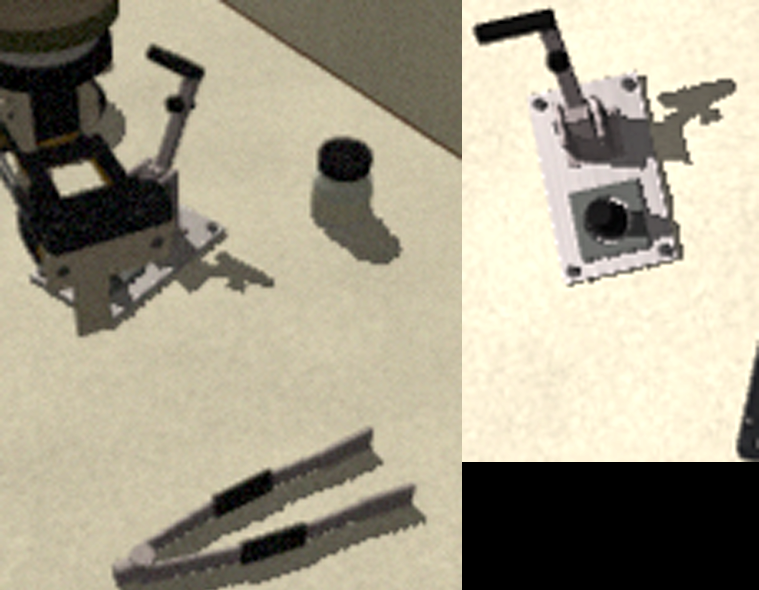

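The clamp stays open (handle at (515,25) in the right crop) and the bushing is still standing in the nest at (603,218). The tongs are untouched, so I go down over them.

{"fn": "carry_out", "kwargs": {"motion": [[1,22,-35,0,0],[1,44,-70,40,0],[1,64.5,-106,80,0],[1,64.5,-106,130,0],[1,64.5,-106,170,0],[1,64.5,-106,210,0],[1,64.5,-106,228,0],[1,64.5,-106,233,0],[1,64.5,-106,233,0]]}}

```text
t: 14.82
position: [0.5013, -0.1751, 0.0059]
ee_rot: [[-0.211, -0.977, 0.001], [-0.977, 0.211, -0.001], [0.0, -0.002, -1.0]]
ft_force: [0.6, 0.1, -0.0]
opening: 0.999
```

```bash
python3 go.py 0.501 -0.175 0.004 -102.2;  python3 - <<'E'
from h import *
a=grab('side')
cv2.imwrite('pics/d6.png',np.clip(cv2.resize(a['color'][190:310,180:320,::-1],None,fx=5,fy=5,interpolation=cv2.INTER_CUBIC)*1.6,0,255).astype(np.uint8))
E
```

```text
t 14.82 p [ 0.5013 -0.1751  0.0059] yaw -102.21 shift [-0.1  0.3  1.9] turn -0.0 F [ 0.6  0.1 -0. ] open 0.999 q [-25.   9. 107.  -0.  64.  77.]
```

View pics/d6.png

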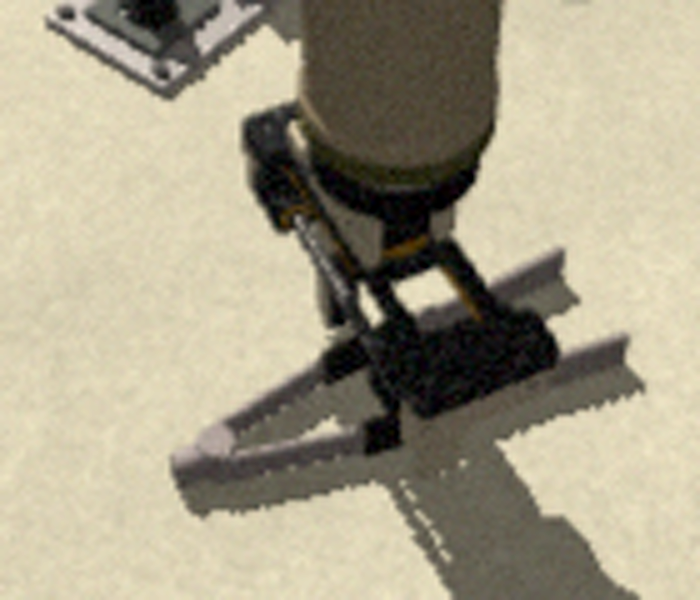

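The fingers straddle both panels. Closing to about 50 mm, then a small lift.

{"fn": "carry_out", "kwargs": {"motion": [[0.4,0,0,2,0],[0.2,0,0,2,0],[0.08,0,0,2,0],[0.08,0,0,2,0],[0.08,0,0,2,0],[0.08,0,0,2,0],[0.08,0,0,2,0],[0.08,0,0,2,0]], "grip_force": 20}}

```text
t: 15.88
position: [0.5005, -0.1748, 0.0028]
ee_rot: [[-0.212, -0.977, 0.0], [-0.977, 0.212, -0.0], [0.0, -0.0, -1.0]]
ft_force: [0.9, -0.4, 1.6]
opening: 0.544
```

{"fn": "carry_out", "kwargs": {"motion": [[0.08,0,0,-5,0],[0.08,0,0,-15,0],[0.08,0,0,-30,0],[0.08,0,0,-30,0]]}}

```text
t: 16.38
position: [0.5019, -0.1754, 0.0349]
ee_rot: [[-0.212, -0.977, 0.003], [-0.977, 0.212, -0.002], [0.001, -0.004, -1.0]]
ft_force: [0.1, 0.5, -2.1]
opening: 0.543
```

```bash
python3 go.py 0.4691 0.1063 0.15 -77.1;  python3 - <<'E'
from h import *
a=grab('side');b=grab('top')
l=cv2.resize(a['color'][190:310,180:320,::-1],None,fx=3,fy=3,interpolation=cv2.INTER_CUBIC)
r=cv2.resize(b['color'][180:300,290:370,::-1],None,fx=3,fy=3,interpolation=cv2.INTER_CUBIC)
cv2.imwrite('pics/d7.png',np.clip(np.hstack([l,r])*1.6,0,255).astype(np.uint8))
E
```

```text
t 16.38 p [ 0.5019 -0.1754  0.0349] yaw -102.23 shift [-268.3   91.2 -115.7] turn -25.1 F [ 0.1  0.5 -2.1] open 0.543 q [-25.   7. 106.  -0.  67.  77.]
```

View pics/d7.png

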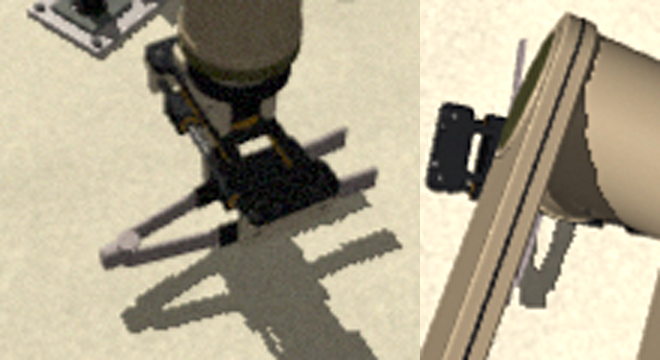

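The tongs are lifted level, and the blades are spread around the pads at 50 mm. Carrying them to a point in front of the nest.

{"fn": "carry_out", "kwargs": {"motion": [[0.08,0,0,-30,0],[0.08,0,0,-65,0],[0.08,-10,6,-95,-1],[0.08,-35,20,-95,-4],[0.08,-70,40,-95,-7],[0.08,-105,60,-95,-11],[0.08,-140,81,-95,-14],[0.08,-175,101,-95,-18],[0.08,-205,118,-95,-21],[0.08,-228,132,-95,-23.5]]}}

```text
t: 17.73
position: [0.4187, 0.0773, 0.1272]
ee_rot: [[0.198, -0.98, -0.001], [-0.98, -0.198, 0.0], [-0.0, 0.001, -1.0]]
ft_force: [-0.0, -0.1, -0.7]
opening: 0.543
```

{"fn": "carry_out", "kwargs": {"motion": [[0.08,-10,5,0,-1.5],[0.08,-14,8,0,-1.5],[0.08,-14,8,0,-1.5],[0.08,-14,8,0,-1.5]]}}

```text
t: 18.23
position: [0.4093, 0.0876, 0.1277]
ee_rot: [[0.22, -0.976, 0.0], [-0.976, -0.22, -0.0], [0.0, -0.0, -1.0]]
ft_force: [-0.4, -0.3, -0.3]
opening: 0.542
```

```bash
python3 go.py 0.4155 0.094 0.031 -77.1
```

```text
t 18.23 p [0.4093 0.0876 0.1277] yaw -77.31 shift [-4.9 -7.4 96.7] turn -0.2 F [-0.4 -0.3 -0.3] open 0.542 q [  5. -18. 119.  -0.  79.  82.]
```

{"fn": "carry_out", "kwargs": {"motion": [[0.08,-5,-6,20,-0.2],[0.08,-5,-6,45,-0.2],[0.08,-5,-6,70,-0.2],[0.08,-5,-6,90,-0.2],[0.08,-5,-6,96.5,-0.2],[0.08,-5,-6,96.5,-0.2],[0.08,-5,-6,96.5,-0.2]]}}

```text
t: 19.1
position: [0.4147, 0.0944, 0.0321]
ee_rot: [[0.224, -0.975, 0.002], [-0.975, -0.224, 0.0], [0.0, -0.002, -1.0]]
ft_force: [0.3, -0.5, -1.3]
opening: 0.538
```

```bash
python3 go.py 0.4701 0.1065 0.031 -77.1;  python3 - <<'E'
from h import *
a=grab('side');b=grab('top')
l=cv2.resize(a['color'][110:210,140:250,::-1],None,fx=4,fy=4,interpolation=cv2.INTER_CUBIC)
r=cv2.resize(b['color'][160:260,170:260,::-1],None,fx=4,fy=4,interpolation=cv2.INTER_CUBIC)
cv2.imwrite('pics/d8.png',np.clip(np.hstack([l,r])*1.6,0,255).astype(np.uint8))
E
```

```text
t 19.1 p [0.4147 0.0944 0.0321] yaw -77.05 shift [  0.6 -56.7   1.2] turn 0.1 F [ 0.3 -0.5 -1.3] open 0.538 q [  6. -10. 123.  -0.  67.  83.]
```

View pics/d8.png

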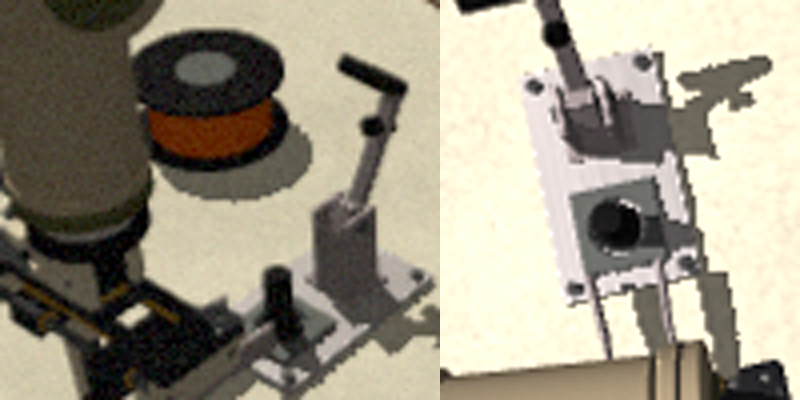

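The last picture shows the jaw tips at (590,270) and (660,262), level and straddling the line of the stem at (608,215). The clamp is open. Advancing, then closing.

{"fn": "carry_out", "kwargs": {"motion": [[0.08,0,-10,1,0],[0.08,0,-20,1,0],[0.08,0,-30,1,0],[0.08,0,-40,1,0],[0.08,0,-50,1,0],[0.08,0,-57,1,0],[0.08,0,-57,1,0],[0.08,0,-57,1,0]]}}

```text
t: 20.2
position: [0.469, 0.1072, 0.03]
ee_rot: [[0.224, -0.974, -0.001], [-0.974, -0.224, -0.0], [-0.0, 0.001, -1.0]]
ft_force: [-0.5, -0.5, -1.3]
opening: 0.541
```

{"fn": "carry_out", "kwargs": {"motion": [[0.0,0,0,0,0],[-0.05,0,0,0,0],[-0.1,0,0,0,0],[-0.15,0,0,0,0],[-0.3,0,0,0,0],[-0.5,0,0,0,0],[-0.5,0,0,0,0],[-0.5,0,0,0,0]], "grip_force": 22}}

```text
t: 21.2
position: [0.4693, 0.1072, 0.0302]
ee_rot: [[0.224, -0.974, 0.0], [-0.974, -0.224, -0.0], [0.0, -0.0, -1.0]]
ft_force: [-0.1, -0.0, -1.3]
opening: 0.419
```

```bash
python3 go.py 0.4701 0.1065 0.12 -77.1; python3 -c "
from h import *
a=grab('side');import pickle;pickle.dump((a,grab('top')),open('f1.pkl','wb'))"
```

```text
t 21.2 p [0.4693 0.1072 0.0302] yaw -77.03 shift [  0.9  -0.6 -89.8] turn 0.1 F [-0.1 -0.  -1.3] open 0.419 q [  7.  -0. 114.  -0.  66.  84.]
```

{"fn": "carry_out", "kwargs": {"motion": [[-0.5,0,0,0,0],[-0.5,0,0,0,0],[-0.5,0,0,-4,0],[-0.5,0,0,-10,0],[-0.5,0,0,-20,0],[-0.5,0,0,-35,0],[-0.5,0,0,-55,0],[-0.5,0,0,-75,0],[-0.5,0,0,-88,0],[-0.5,0,0,-92,0]]}}

```text
t: 22.55
position: [0.4701, 0.1073, 0.1236]
ee_rot: [[0.224, -0.974, 0.002], [-0.974, -0.224, 0.0], [0.0, -0.002, -1.0]]
ft_force: [0.1, 0.5, -1.2]
opening: 0.419
```

{"fn": "carry_out", "kwargs": {"motion": [[-0.5,0,0,0,0],[-0.5,0,0,0,0],[-0.5,0,0,0,0],[-0.5,0,0,0,0]]}}

```text
t: 23.05
position: [0.469, 0.1072, 0.1217]
ee_rot: [[0.224, -0.974, -0.001], [-0.974, -0.224, -0.0], [-0.0, 0.001, -1.0]]
ft_force: [-0.0, -0.7, -0.7]
opening: 0.422
```

```bash
python3 go.py 0.4701 0.1065 0.12 -77.1
python3 - <<'E'
from h import *
a=grab('side');b=grab('top')
l=cv2.resize(a['color'][80:210,140:250,::-1],None,fx=4,fy=4,interpolation=cv2.INTER_CUBIC)
r=cv2.resize(b['color'][130:260,170:260,::-1],None,fx=4,fy=4,interpolation=cv2.INTER_CUBIC)
cv2.imwrite('pics/d9.png',np.clip(np.hstack([l,r])*1.6,0,255).astype(np.uint8))
J=np.load('jg.npy')[0]
# expected bushing foot at z=.1 and stem top at .156 in side crop; d8 crop equivalents
for z in(.1,.156,.008,.064):
  print(z,(proj(a,[J[0],J[1],z])-[140,80])*4,(proj(b,[J[0],J[1],z])-[170,130])*4+[440,0])
E
```

```text
t 23.05 p [0.469  0.1072 0.1217] yaw -77.03 shift [ 0.9 -0.9  1.7] turn 0.1 F [-0.  -0.7 -0.7] open 0.422 q [  7.  -7. 110.  -0.  77.  84.]
0.1 [276.32651978 358.18102639] [601.3451535  327.50252851]
0.156 [271.21155853 295.90647497] [587.31321167 315.31304356]
0.008 [283.96554408 451.18599521] [621.04366881 344.61454042]
0.064 [279.42221749 395.87108441] [609.50233046 334.58863155]
```

The picture limit is reached, so I'll check the lift numerically by where the black stem is in the side image before and after.

Run:
```python
from h import *
import pickle
f1,_=pickle.load(open('f1.pkl','rb')); a0,_=pickle.load(open('f0.pkl','rb')); a=grab('side'); J=np.load('jg.npy')[0]
for z in(.008,.02,.03,.04,.055,.075,.09,.1,.105,.115,.13,.145,.153,.165):
    u,v=proj(a,[J[0],J[1],z]).round().astype(int)
    print(z,[int(f['color'][v,u-1:u+2].mean()) for f in(a0,f1,a)])
g=a['color'].mean(2).astype(int)
for v in range(146,180): print(v,''.join(' .:-=+*#%@'[9-min(9,x//14)] for x in g[v,185:240]))
```

```text
0.008 [7, 12, 114]
0.02 [6, 48, 113]
0.03 [6, 39, 28]
0.04 [9, 14, 63]
0.055 [6, 32, 114]
0.075 [72, 39, 121]
0.09 [115, 125, 43]
0.1 [112, 122, 5]
0.105 [114, 123, 18]
0.115 [112, 120, 39]
0.13 [111, 121, 45]
0.145 [49, 54, 20]
0.153 [51, 56, 8]
0.165 [52, 59, 21]
146 @@@%%%@@%@@@@@%%%%%%%%%%%**+****+:............=**##-...
147 @%##%#%%@@@@@@@@%%%%%%%%##*+****+:...........:+**##-...
148 %%%%##%#%@@@@@@@@@%%%%%%@%#*****+:...........-+**#*:...
149 @@@@@%%###%@@%%@@@@%%%%*#%%%#****............=+**#=....
150 %@@@@@@%%#%%%@@@@@@@%%%##%%%%***+:..........:=***#-....
151 @@@@@@@@%%%%%@@@@@@@%%%%%%%%@**+-...........-+**#*:....
152 @@@@@%@@@@@@@@@@@@@@@@%%%%@@@*+*:...........=***#=.....
153 @@@@@@@@@@@@@@@@@@@@@%%%@@@@@**:...........:+***#-.....
154 @@@@@@@@@@@@@@@@@@%@@@@@@@@%#*:............-+**#*:.....
155 @@@@@@@@%@%@@@%@@@@@@@@@@@%#*-::...........=***#=......
156 @@@@@@@@@@@@@@@@@@@@%@@@%##*+-=+:.........:+***#=:.....
157 %@@@@@%@@@@@@@@@@@@@@@@%#***=+*#:......:::=+****:......
158 @@@@@@@@@@@%%%%@@@@@@%#**##***##:.....:-=-+***#=:......
159 @@@@%@@@%%@@%%%@@@%@%#**##%*####:...::==+-+***#=..
[... 505 characters left out ...]
*****####%@%@@=:..+#####*#####%###:.....
169 *********###******#*#%%%@@@@@=...=#####**########:.....
170 *********#%#*****##%%@@@@@@@%:...+###############:.....
171 *****#***%*****###+*@@@@%@@*-....=*##############:.....
172 *********#***####+::-###**=:.....=*##############:.....
173 ************####=:...:::::.......=*##############-::...
174 ******##***###*:.................=*##############=:::::
175 ********#%###+:.. ...............=*##############=:::::
176 +*******%@##+:...................-*##############=:::::
177 +*******%@%+:....................=*##############=:::::
178 ********#@*:...................::=*##############=-::::
179 #*******#@=....................=-=*#####*########*==:::
```

```bash
python3 -c "
from h import *
s=monitor.get_state();print(s['t'],s['position'],s['opening'],np.abs(s['qvel']).max());print(ticket.sign_off())"
```

```text
23.2 [0.46926599 0.10723916 0.12200208] 0.418957540843062 0.16226419706103776
the job is handed in; nothing more can be done
None
```

I carried out the whole task in about 23 s of robot time and handed it in. The hand-in gives no verdict, so the results below come from my own readings.

- **Clamp closed:** I pinched the handle bar and swung the arm over centre until the pad was on the bushing. I held it there for over 0.7 s with about 6–8 N upward on the gripper. That should put well over 3 N on the nest, but I inferred this from the wrist force.
- **Clamp reopened:** I swung the arm back to its stop and let go. A later picture showed it still open and the bushing standing in the nest.
- **Tongs and lift:** I gripped the tongs by their rubber panels and lifted them level. I slid the open jaws around the stem and closed them with a 22 N grip. The opening stalled at about 39 mm, roughly where the jaws should meet the stem. I then lifted 92 mm.

**Last checks:** I had used all 12 pictures, so I never viewed the final hold; I checked it from pixel values in the side camera only. The black flange showed below the jaws, with the foot at a height of about 0.1 m. The stem top was at about 0.15 m, and the nest was bright and empty. The clamp arm was still in its open position, and the grip opening was steady at 0.42 of full.

The pixels suggest the bushing is upright, but I did not measure its tilt. I also did not measure the spool, jar, scraper and cat again at the end. Nothing in the moves or the pictures suggested they were touched. No check disagreed with the rest.

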